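# Free the jammed locating block from the weld fixture and hold it clear

## Task

On the grey weld fixture, first turn the black dial clockwise until its yellow latch arm points straight at the green-topped post, and leave it there. Then grip the jammed locating block by its orange head and rock it to one side and the other until both brass keepers have been pushed back and it comes free. Lift it straight up and finish while still holding it, upright over its nest and at rest, with its foot just clear: about two to three centimetres above the tops of the brass keepers; leave everything else on the table undisturbed.

Things in the scene. Friction and masses are not known exactly. Their poses are not given: they have to be found in the camera images.
- nest (a point): Point of the grey weld fixture on the centre line of the nest, level with the tops of the brass keepers, 56 mm above the table. x is level and points to the dial (its axis 95 mm away along +x), z up. Keeper_l lies on +y, keeper_r on -y. The block's foot stands in a slot 8 mm deep with 1.5 mm play on each side; the slot's floor is 44 mm below this point.
- block_grip (a point): Locating block's grip: middle of its orange head, 80 mm above the block's underside, 23 mm below its top (36 mm above nest when seated). Axes as nest when seated, z up. Head and neck are 30 x 30 mm from 30 to 103 mm above the underside, orange from 60 mm up. Grip the faces that look to +y and -y. Leaning it about 0.14 rad (8 degrees) to +y or -y pushes that side's keeper back about 5 mm.
- keeper_l (a joint): Brass keeper on the +y side of the nest: how far it is pushed back outwards, in m: 0 at the start, at most 0.010. Pushed by the block's neck when the block leans to +y; slides stiffly (8 N) and stays where left. With both keepers back 3.5 mm or more the block lifts straight out. Top 56 mm above the table, in guide cheeks 58 mm high, 26 to 60 mm from the nest's middle.
- keeper_r (a joint): The same on the -y side: pushed back when the block leans to -y.
- dial (a joint): Angle of the dial, rad, growing clockwise seen from above. At 0 its yellow latch arm points from the dial's axis at the nest (to -x of nest) and lies over the block's lug; at 1.05 it points at the green-topped post (the index). Starts between -0.22 and 0.22, stops at -0.4 and 1.7, turns with about 0.08 N m and stays where it is left.
- dial_grip (a point): Point on the dial's upright axis, 78 mm above the table, at the height to grip: a black wing 44 mm long, 14 mm thick, 56 to 92 mm above the table, its length along this point's x axis, which turns with the dial. The yellow latch arm (14 mm wide, end 75 mm from the axis, 48 to 56 mm above the table) points along this point's -x.
- spare_grip (a point): Bystander: a spare block of the same shape with dark body and blue head, standing on the table; the point is 80 mm above the table. Leave alone.
- bushing: Bystander: brass bushing, 28 mm across, 16 mm high, standing on the fixture plate; origin under its middle. Leave alone.
- stud: Bystander: steel stud on a 22 mm round foot, 28 mm high, standing on the fixture plate; origin under its middle. Leave alone.
- bin: Bystander: red parts bin 120 x 160 x 60 mm; origin under its middle. Leave alone.
- brush: Bystander: brush lying on the table. Leave alone.
- hammer: Bystander: hammer lying on the table. Leave alone.
- offcut: Bystander: steel plate 100 x 140 x 10 mm; origin under its middle. Leave alone.
- spray: Bystander: white bottle with red cap, 60 mm across, 170 mm high; origin under its middle. Leave alone.
- block: The locating block, aluminium, 0.3 to 0.56 kg; origin in the middle of its underside, axes as its grip. Foot 30 (x) by 24 (y) by 12 mm high; it leans about the foot's lower edges. Above it are shoulders 36 mm wide in y (top at 30 mm) and a lug to +x (to 35 mm out, top at 34 mm). Keepers overhang the shoulders by 2.5 mm, 4 mm above them: a straight pull cannot free it.
- fixture: The fixture, fixed: a grey plate 250 x 200 x 12 mm; origin on the table under the nest's middle, axes as nest. Plate from -70 to +180 mm in x. The green-topped index post is 91 mm from the dial's axis and 56 mm high.
Mind the look-alikes: they are no part of the job. What is meant by the block is not red or turquoise, and is the larger of those in its own colour.

How it is judged:
On the way, in this order (a step that is already met when the one before it is completed fails the run):
1. the dial's arm is turned to the green post, the block still in its nest (value of joint dial between 0.91 and 1.19 rad and distance of block from where it was at the start of the episode below 0.01 m), for 0.2 s.
2. the block has been rocked to both sides: each keeper is pushed back at least 2 mm (value of joint each of keeper_l, keeper_r above 0.002 m), for 0.05 s.
At the end, for the whole second after the job is handed in: The block is held still in the fingers, touching nothing of the fixture, upright within 0.2 rad, within 30 mm of straight above its nest, its foot 8 to 45 mm above the keepers' tops; the dial is within 0.14 rad of the index (z of block_grip in the frame of nest between 0.088 and 0.125 m and horizontal distance between block_grip and nest below 0.03 m and angle between block_grip's own z axis and vertical below 0.2 rad and contact force between block and the fingers above 2 N and contact force between block and fixture below 0.2 N and linear speed of block below 0.03 m/s and value of joint dial between 0.91 and 1.19 rad); the arm keeps its last pose, push and grip.
It fails at once if a bystander is moved by more than 25 mm (distance of any of spare_grip, bushing, stud, bin, brush, hammer, offcut, spray from where it was at the start of the episode above 0.025 m).
It also fails if it takes over 59 s, if anything falls off the work surface, if the arm or the gripper's body presses on something with over 40 N, if the wrist force passes 120 N, or if a joint passes its speed limit or range.

## Robot

A 6-joint arm with a two-finger parallel gripper is mounted at the origin on the work surface. World frame = base frame: x ahead of the robot, y to its left, z up, the work surface at z = 0. Lengths are in m, angles in rad, forces in N, time in s.
With the tool pointing down it reaches from about 0.275 to 0.775 m from the base axis. Payload 14.6 kg.
Tool frame: the origin (TCP) lies midway between the tips of the shut fingers; the grasp point (between the pads) lies 19 mm behind it (arm.tcp_to_grasp is the x of the grasp point in the tool frame, in m); x points along the fingers, y is the direction in which the jaws open and shut, and the axes are right-handed (so a half turn about x gives the same grasp; the last joint's range is limited). The gripper opens to 85 mm and grips with 20 to 120 N. Pads are 22 mm wide; open, the fingers measure 114 mm over their backs; the gripper's body (76 mm by 85 mm) begins 54 mm behind the grasp point. The pads swing forward as they close: fully open they stand 13 mm farther back than shut.
Start: joints at [0.974, 0.263, -0.048, 1.259, 0, 1.415], TCP at [0.224, 0.475, 0.231] pointing down, gripper open.
Joint ranges: [-2.65, 2.65], [-0.89, 1.7], [-1.18, 1.37], [-2.13, 2.11], [-1.35, 1.29], [-3.14, 3.14]. Speed limits (rad/s): [1.89, 1.89, 2.57, 2.79, 3.14, 3.14].

## Interface

Orientations are given as a unit quaternion [w, x, y, z].
In Python, from cell import arm gives the robot as it stands.
- The arm moves only by the tool drive_tool, never from a script. Its argument "steps" is one flat list of numbers, 7 for each row, row after row: the turn, a rotation vector about the tool's x, y, z in degrees, then the shift along the tool's x, y, z in cm, then the finger opening in cm, from 0 to 8.54. A call has 1 to 10 rows; each row is the pose to reach, as a shift and turn from the pose commanded when the call began, along the tool's axes at that moment; what a row does not reach only later rows make up. A row lasts 1/10 s, in which the tool goes at most 50 mm and 8.59 degrees, less where a joint would pass 70% of its speed; a pose out of reach is approached as far as the arm can. A call with a gripper value outside its range is refused whole. The fingers move at their own pace and stop on an object; "force" is the grip in N (left out, the last holds). Time passes only in rows, so rows that repeat a pose let the fingers close. It gives the time, the measured TCP pose, the force and the opening at its end, in the units of the state.
- arm.observe(): the state, without advancing time (a new reading comes with each control period).
- arm.grab_frame(name): name is "scene" or "side" or "wrist"; returns a dict with "frame" (400x640x3 uint8, red, green, blue), "depth" (400x640 float32, m along the optical axis (not along the pixel's ray), 0 where there is no reading), "vertical_fov" (degrees; the focal length in pixels is half the picture's height over the tangent of half this angle, whatever the lens; pixels are square), "cx", "cy" (the principal point, pixels), "distortion" ([k1, k2, p1, p2, k3] as OpenCV has them; the pictures are not rectified), "R" (3x3) and "t" (3): a world point X has camera coordinates R X + t; the wrist camera has in their place "T_tool_cam" (4x4, takes a point from camera to tool coordinates, whose origin is the TCP and whose axes are the tool frame's). Camera axes: x right, y down, z forward; pixel columns grow to the right and rows downward; lengths in m; the calibration is good to about 2 mm. A picture is of the moment at which its call begins: read the wrist's pose just before it.
- arm.sign_off(): hands the job in, once; it reports no verdict.
The state is a dict: "clock": time; "q": joint angles; "qvel": joint speeds; "joint_torque": joint torques, N m; "position": TCP position; "ee_rot": TCP orientation; "ft_force": force on the tool from outside, world axes, zero at the start; "ft_torque": the same for the moment, N m; "opening": finger opening in m.
Only numpy, scipy, OpenCV 4.12 (cv2) and the standard library are available. Lean on these libraries where they do the work, as an engineer would, in place of code of your own. Each camera call takes 0.05 s, during which the arm holds its last target.

## Working session

There is one attempt and no reset: what is moved stays moved. The work goes in short steps, Python scripts to look and compute and a tool call to move; the robot and the scene stay as the last step left them, time stands still between calls to the robot, and variables do not carry over. Pictures are saved under pics/ and viewed, and the job is handed in when it is done.

Besides the shell and the picture viewer there is one more tool, called after "Request:" by a JSON object that holds its "method" and its "body". drive_tool: Moves the arm, as the interface text tells. Its arguments: {"type":"object","properties":{"steps":{"type":"array","items":{"type":"number"}},"force":{"type":"number"}},"required":["steps"]}

```bash
mkdir -p pics; ls; python3 - <<'E'
from cell import arm
import cv2,numpy as np
for n in ["scene","side","wrist"]:
    s=arm.observe(); f=arm.grab_frame(n)
    np.savez(f"pics/{n}0.npz",**{k:v for k,v in f.items()},pos=s["position"],rot=s["ee_rot"])
    cv2.imwrite(f"pics/{n}0.png",f["frame"][:,:,::-1])
    print(n,f["vertical_fov"],f["cx"],f["cy"],f["distortion"],f.get("R"),f.get("t"),f.get("T_tool_cam"))
print(s)
E
```

```text
pics
scene 53.7615949780824 319.5479829887485 196.26960125536655 [-0.02336271  0.          0.          0.          0.        ] [[ 0.71034741  0.70369792 -0.01468986]
 [ 0.4987779  -0.51799742 -0.69490954]
 [-0.49661571  0.48630022 -0.7189471 ]] [-0.35785897 -0.20677488  1.4427071 ] None
side 52.9225269368503 325.71128564732504 205.63649604038704 [-0.09744795  0.          0.          0.          0.        ] [[ 0.99581277 -0.089488   -0.01867678]
 [-0.07073101 -0.62480201 -0.77757288]
 [ 0.05791415  0.77563803 -0.62851539]] [-0.51711042  0.07702763  1.39103337] None
wrist 65.57076870738699 320.25929454834653 201.75906934807404 [-0.00646652  0.          0.          0.          0.        ] None None [[ 1.27455243e-03 -3.23103096e-01  9.46362914e-01 -1.41651240e-01]
 [ 9.99999065e-01  8.80349668e-04 -1.04622394e-03  3.53516876e-04]
 [-4.95092082e-04  9.46363363e-01  3.23103916e-01 -8.40115878e-02]
 [ 0.00000000e+00  0.00000000e+00  0.00000000e+00  1.00000000e+00]]
{'clock': 0.1, 'q': array([ 9.73679921e-01,  2.63461317e-01, -4.88675440e-02,  1.25938402e+00,
       -3.18796647e-05,  1.41551959e+00]), 'qvel': array([ 0.00158825,  0.00011999,  0.00105259, -0.00087233,  0.00125673,
        0.00077522]), 'joint_torque': array([ 5.35164436e-03, -6.38576961e+01,  3.85061681e+01,  1.00015034e-02,
       -1.83094210e-05,  5.16844967e-08]), 'position': array([0.22435678, 0.47438013, 0.2308825 ]), 'ee_rot': array([ 0.68981283,  0.15464077,  0.69002997, -0.15525184]), 'ft_force': array([-0.02184086, -0.20260103,  0.60110817]), 'ft_torque': array([ 0.0345911 ,  0.03023307, -0.0241429 ]), 'opening': 0.0852646009167069}
```

View pics/scene0.png

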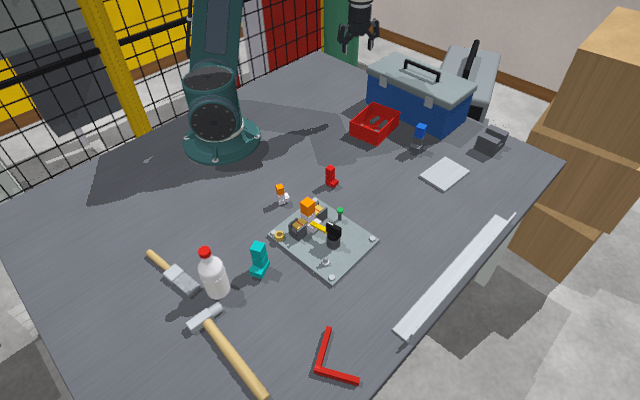

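View pics/side0.png

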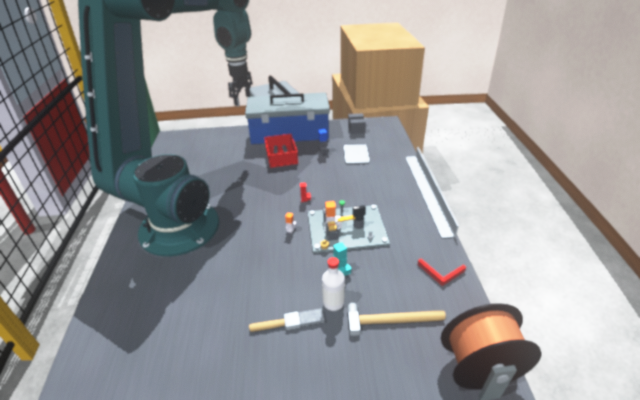

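View pics/wrist0.png

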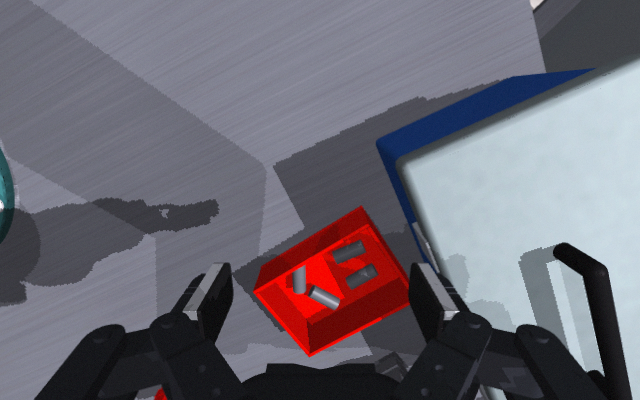

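The scene view shows the fixture plate around (324,240), with the orange-headed block at about (307,207), the black dial at about (333,233) and the green post at about (340,212). A smaller orange look-alike stands at (280,192). I'll enlarge this area.

```bash
cat > h.py <<'E'
import numpy as np, cv2
from scipy.spatial.transform import Rotation as Ro
def K(f):
    h=f["frame"].shape[0]; fl=h/2/np.tan(np.radians(float(f["vertical_fov"]))/2)
    return np.array([[fl,0,float(f["cx"])],[0,fl,float(f["cy"])],[0,0,1]])
def q2R(q): return Ro.from_quat([q[1],q[2],q[3],q[0]]).as_matrix()
def ext(f):
    # world->cam
    if "R" in f and f["R"] is not None: return np.array(f["R"]),np.array(f["t"])
    T=np.eye(4); T[:3,:3]=q2R(f["rot"]); T[:3,3]=f["pos"]
    W=np.linalg.inv(T@np.array(f["T_tool_cam"])); return W[:3,:3],W[:3,3]
def pix2z(f,uv,z):
    uv=np.array(uv,float).reshape(-1,1,2)
    n=cv2.undistortPoints(uv,K(f),np.array(f["distortion"],float)).reshape(-1,2)
    R,t=ext(f); c=-R.T@t; d=np.c_[n,np.ones(len(n))]@R
    z=np.broadcast_to(z,len(n)); s=(z-c[2])/d[:,2]
    return c+d*s[:,None]
def w2pix(f,X):
    R,t=ext(f); return cv2.projectPoints(np.array(X,float).reshape(-1,3),cv2.Rodrigues(R)[0],t,K(f),np.array(f["distortion"],float))[0].reshape(-1,2)
def load(p): d=np.load(p); return {k:d[k] for k in d.files}
def crop(f,box,s,name):
    x0,y0,x1,y1=box; im=f["frame"][y0:y1,x0:x1,::-1]
    cv2.imwrite(name,cv2.resize(im,None,fx=s,fy=s,interpolation=cv2.INTER_CUBIC))
def grab(n,save):
    from cell import arm
    s=arm.observe(); f=arm.grab_frame(n); f["pos"]=s["position"]; f["rot"]=s["ee_rot"]
    np.savez(f"pics/{save}.npz",**f); cv2.imwrite(f"pics/{save}.png",f["frame"][:,:,::-1]); return f
E
python3 - <<'E'
from h import *
f=load("pics/scene0.npz"); crop(f,(255,170,395,290),5,"pics/sc_crop.png")
f=load("pics/side0.npz"); crop(f,(270,170,400,280),5,"pics/si_crop.png")
E
```

```text
(no output)
```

View pics/sc_crop.png

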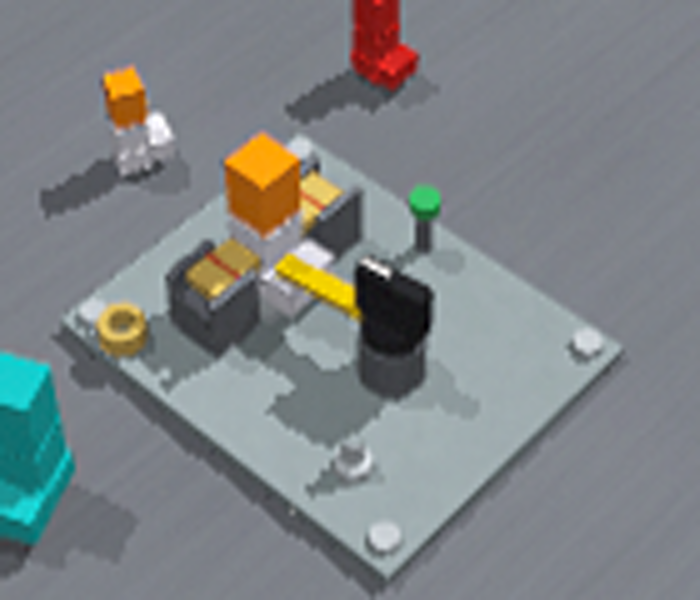

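View pics/si_crop.png

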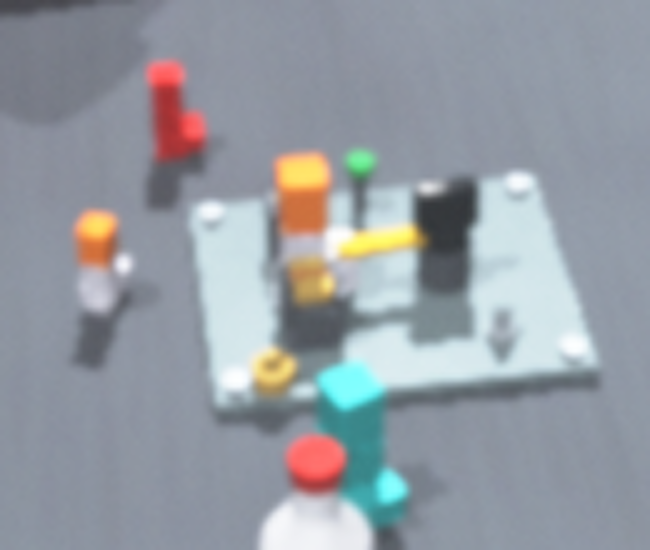

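```bash
python3 - <<'E'
from h import *
from scipy.optimize import least_squares
f=load("pics/scene0.npz"); g=load("pics/side0.npz")
S=lambda u,v:(255+(u+.5)/5-.5,170+(v+.5)/5-.5)
D=lambda u,v:(270+(u+.5)/5-.5,170+(v+.5)/5-.5)
# fixture pts
c=[(-.07,.1,.012),(-.07,-.1,.012),(.18,-.1,.012),(.18,.1,.012)]
ps=[S(303,137),S(66,320),S(387,572),S(622,348)]
# which is +y: guess right handed: left-right check
print(pix2z(f,ps,.012).round(4)); 
pd=[D(192,205),D(215,408),D(600,372),D(537,178)]
print(pix2z(g,pd,.012).round(4))
E
```

```text
[[ 0.4611  0.0243  0.012 ]
 [ 0.4664 -0.1708  0.012 ]
 [ 0.7098 -0.1627  0.012 ]
 [ 0.7052  0.0326  0.012 ]]
[[ 0.4586  0.0281  0.012 ]
 [ 0.4619 -0.1755  0.012 ]
 [ 0.7113 -0.1704  0.012 ]
 [ 0.7082  0.0307  0.012 ]]
```

```bash
cat >> h.py <<'E'
def plan(target, yaw=None, R_t=None, pos=None, rot=None):
    """tool-frame rotvec(deg), shift(cm) from current measured pose to target; yaw = world angle of tool y; tool x down"""
    if pos is None:
        from cell import arm
        s=arm.observe(); pos,rot=s["position"],s["ee_rot"]
    R=q2R(rot)
    if R_t is None:
        y=np.array([np.cos(yaw),np.sin(yaw),0]); x=np.array([0,0,-1.]); R_t=np.c_[x,y,np.cross(x,y)]
    rv=np.degrees(Ro.from_matrix(R.T@R_t).as_rotvec()); sh=R.T@(np.array(target)-pos)*100
    return rv.round(2),sh.round(2)
E
python3 - <<'E'
from h import *
from cell import arm
s=arm.observe();print(q2R(s["ee_rot"]).round(3))
for y in (91.4,-88.6): print(plan([.56,-.072,.29],np.radians(y)))
f=load("pics/scene0.npz")
print(pix2z(f,[(206,250),(259,243)],[.17,.1]))
E
```

```text
[[-0.     0.428  0.904]
 [-0.001  0.904 -0.428]
 [-1.    -0.001 -0.   ]]
(array([-2.671e+01, -2.000e-02,  4.000e-02]), array([ -5.88, -35.05,  53.7 ]))
(array([1.5329e+02, 6.0000e-02, 2.0000e-02]), array([ -5.88, -35.05,  53.7 ]))
[[ 0.51178772 -0.36825549  0.17      ]
 [ 0.53459213 -0.24433972  0.1       ]]
```

Request:
{"method": "drive_tool", "body": {"steps": [-26.7,0,0,-5.9,-35,53.7,8.5,-26.7,0,0,-5.9,-35,53.7,8.5,-26.7,0,0,-5.9,-35,53.7,8.5,-26.7,0,0,-5.9,-35,53.7,8.5,-26.7,0,0,-5.9,-35,53.7,8.5,-26.7,0,0,-5.9,-35,53.7,8.5,-26.7,0,0,-5.9,-35,53.7,8.5,-26.7,0,0,-5.9,-35,53.7,8.5,-26.7,0,0,-5.9,-35,53.7,8.5,-26.7,0,0,-5.9,-35,53.7,8.5]}}

```text
clock: 1.15
position: [0.4774, 0.0628, 0.2758]
ee_rot: [0.707, -0.008, 0.707, 0.008]
ft_force: [1.9, 1.9, 0.2]
opening: 0.0849
```

```bash
python3 - <<'E'
from h import *
from cell import arm
s=arm.observe();print(s["q"],s["position"])
print(plan([.56,-.072,.29],np.radians(91.4)))
E
```

```text
[-3.87776433e-02  1.77541999e-01 -4.29004466e-02  1.35029118e+00
  8.91504556e-05 -6.27214804e-02] [0.47735764 0.06276647 0.27579326]
(array([-0.03,  0.  , -0.  ]), array([ -1.42, -13.67,   7.94]))
```

Request:
{"method": "drive_tool", "body": {"steps": [0,0,0,-2,-13.7,6,8.5,0,0,0,-2,-13.7,6,8.5,0,0,0,-2,-13.7,6,8.5,0,0,0,-2,-13.7,6,8.5,0,0,0,-2,-13.7,6,8.5,0,0,0,-2,-13.7,6,8.5]}}

```text
clock: 1.75
position: [0.5396, -0.07, 0.2954]
ee_rot: [0.707, -0.009, 0.707, 0.009]
ft_force: [0.5, 0.2, 0.2]
opening: 0.0852
```

```bash
python3 - <<'E'
from h import *
f=grab("wrist","w1"); print(f["pos"])
E
```

```text
[ 0.53963084 -0.06996443  0.29544299]
```

View pics/w1.png

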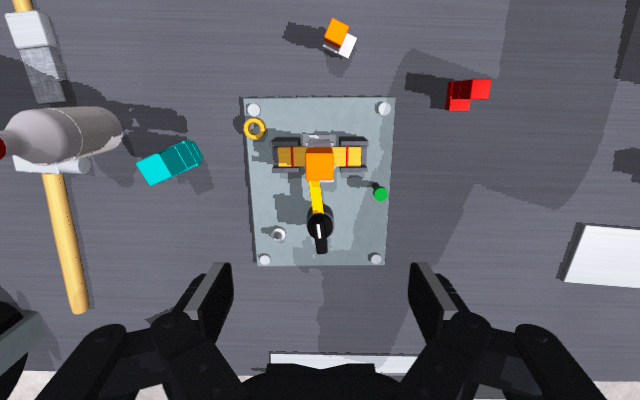

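```bash
python3 - <<'E'
from h import *
f=load("pics/w1.npz"); crop(f,(235,90,405,275),4,"pics/w1c.png")
E
```

```text
(no output)
```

View pics/w1c.png

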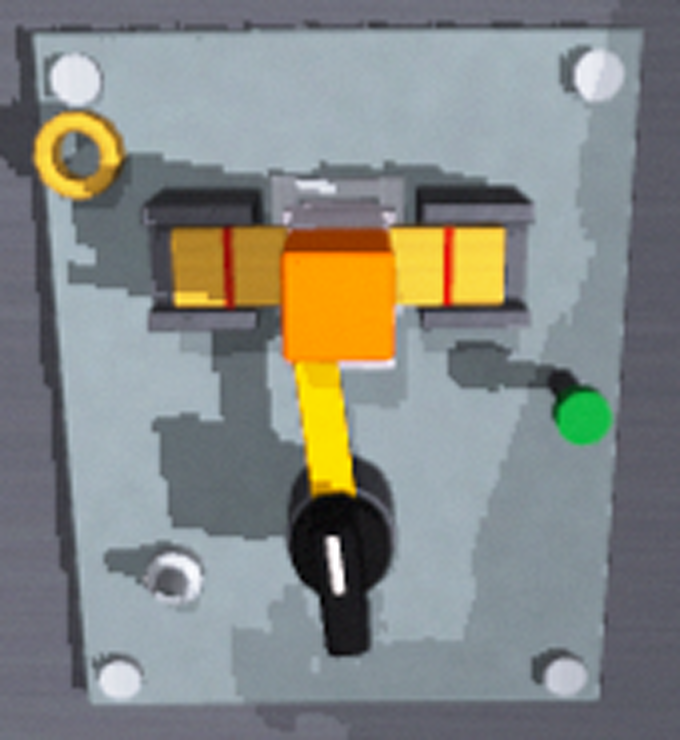

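```bash
python3 - <<'E'
from h import *
from scipy.optimize import least_squares
f=load("pics/w1.npz"); sc=load("pics/scene0.npz")
P=lambda L:[(235+(u+.5)/4-.5,90+(v+.5)/4-.5) for u,v in L]
S=lambda L:[(255+(u+.5)/5-.5,170+(v+.5)/5-.5) for u,v in L]
A=np.array
plate=A([(-.07,-.1,.012),(-.07,.1,.012),(.18,.1,.012),(.18,-.1,.012)])
pc=A([.095-.091*np.cos(1.05),.091*np.sin(1.05),.056])
mp=np.vstack([plate,pc])
w=P([(33,30),(642,30),(598,700),(90,702),(582,415)])
s=S([(66,320),(303,137),(622,348),(387,572),(425,197)])
def T(p,X): c,q=np.cos(p[2]),np.sin(p[2]); return X@A([[c,q,0],[-q,c,0],[0,0,1]])+A([p[0],p[1],0])
for nm,F in (("w",[(f,w)]),("s",[(sc,s)]),("both",[(f,w),(sc,s)])):
    r=least_squares(lambda p:np.concatenate([(w2pix(c,T(p,mp))-A(o)).ravel() for c,o in F]),[.53,-.07,.02])
    print(nm,r.x,np.degrees(r.x[2]),r.fun.round(1))
    if nm=="w": p=r.x
h=pix2z(f,P([(282,250),(395,250),(395,360),(285,360)]),.115); print("head",h.round(4),h.mean(0))
print("nest",p[:2],"dial",T(p,A([[.095,0,0]])))
arm_=pix2z(f,P([(318,363),(333,490)]),.056); print(arm_); d=arm_[0]-arm_[1]; print("arm dir deg",np.degrees(np.arctan2(d[1],d[0])))
m=pix2z(f,P([(332,538),(341,592)]),.092); print("mark",m); d=m[0]-m[1]; print(np.degrees(np.arctan2(d[1],d[0])))
E
```

```text
w [ 0.52596859 -0.07129072  0.03181613] 1.8229301955952095 [-1.  -0.3  0.9 -1.4  0.4  0.9 -1.1  1.1  0.7  0.7]
s [ 0.52942134 -0.07018769  0.02999277] 1.7184592068520792 [-1.3 -0.5 -0.3 -1.3  0.9 -0.3  0.2  1.1  0.4  0.2]
both [ 0.52659532 -0.07101107  0.03178909] 1.8213804685082522 [-0.7  0.2  1.  -0.9  0.5  1.2 -0.9  1.4  0.9  1.2 -2.1 -0.8 -1.2 -1.6
 -0.1 -0.8 -0.7  0.6 -0.5 -0.2]
head [[ 0.5114 -0.086   0.115 ]
 [ 0.5107 -0.0567  0.115 ]
 [ 0.5401 -0.0555  0.115 ]
 [ 0.5409 -0.0849  0.115 ]] [ 0.52577754 -0.07078851  0.115     ]
nest [ 0.52596859 -0.07129072] dial [[ 0.62092051 -0.0682687   0.        ]]
[[ 0.55715536 -0.07694951  0.056     ]
 [ 0.60000038 -0.07122777  0.056     ]]
arm dir deg -172.393436452926
mark [[ 0.60182881 -0.07120175  0.092     ]
 [ 0.61962248 -0.06805323  0.092     ]]
-169.96562232926402
```

Fit from the wrist view: the nest is at about (0.526,-0.071), its yaw is 1.8° and the dial axis is at (0.621,-0.068). The dial reads about -0.11 rad, with its arm pixels running from crop (318,363) to (333,490). Next I move over the dial.

```bash
python3 - <<'E'
from h import *
print(plan([.621,-.068,.14],np.radians(97.8)));print(plan([.621,-.068,.062],np.radians(97.8)))
E
```

```text
(array([-6.35, -0.02, -0.01]), array([15.56, -0.05,  8.15]))
(array([-6.35, -0.02, -0.01]), array([23.36, -0.05,  8.15]))
```

Request:
{"method": "drive_tool", "body": {"steps": [-6.35,0,0,4,0,8.15,5,-6.35,0,0,8,0,8.15,5,-6.35,0,0,12,0,8.15,5,-6.35,0,0,15,0,8.15,5,-6.35,0,0,15,0,8.15,5,-6.35,0,0,15,0,8.15,5]}}

```text
clock: 2.4
position: [0.6213, -0.0678, 0.1469]
ee_rot: [0.705, -0.048, 0.705, 0.048]
ft_force: [0.4, 0.2, 0.9]
opening: 0.0498
```

```bash
python3 - <<'E'
from h import *
print(plan([.621,-.068,.062],np.radians(97.8)))
f=grab("wrist","w2"); print(f["pos"])
E
```

```text
(array([0., 0., 0.]), array([ 8.49, -0.01, -0.04]))
[ 0.62132466 -0.06783363  0.14689772]
```

View pics/w2.png

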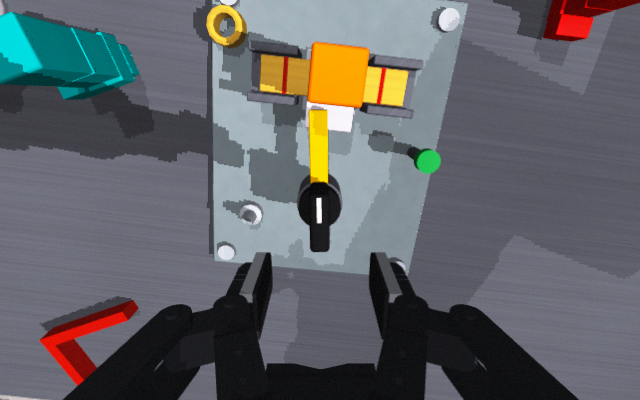

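The wing and arm stand vertical and centred at column 319–320, so the jaws are aligned. I descend and grip.

Request:
{"method": "drive_tool", "body": {"steps": [0,0,0,4,0,0,5,0,0,0,7,0,0,5,0,0,0,8.4,0,0,5,0,0,0,8.4,0,0,5,0,0,0,8.4,0,0,1,0,0,0,8.4,0,0,1,0,0,0,8.4,0,0,1,0,0,0,8.4,0,0,1,0,0,0,8.4,0,0,1,0,0,0,8.4,0,0,1], "force": 40}}

```text
clock: 3.45
position: [0.6226, -0.0686, 0.0636]
ee_rot: [0.707, -0.048, 0.704, 0.048]
ft_force: [-1.6, 2.2, 11.0]
opening: 0.0131
```

Request:
{"method": "drive_tool", "body": {"steps": [6,0,0,-0.1,0,0,1,13,0,0,-0.1,0,0,1,20,0,0,-0.1,0,0,1,28,0,0,-0.1,0,0,1,36,0,0,-0.1,0,0,1,44,0,0,-0.1,0,0,1,52,0,0,-0.1,0,0,1,60,0,0,-0.1,0,0,1,66.5,0,0,-0.1,0,0,1,66.5,0,0,-0.1,0,0,1]}}

```text
clock: 4.45
position: [0.6225, -0.0686, 0.0637]
ee_rot: [0.617, 0.348, 0.615, -0.347]
ft_force: [2.9, 2.6, 1.1]
opening: 0.013
```

```bash
python3 - <<'E'
from h import *
f=grab("wrist","w3"); R=q2R(f["rot"]); print(f["pos"],R.round(3),np.degrees(np.arctan2(R[1,1],R[0,1])))
from cell import arm; print(arm.observe()["ft_force"],arm.observe()["ft_torque"])
E
```

```text
[ 0.62246479 -0.0686113   0.06365748] [[ 0.002  0.856  0.517]
 [ 0.     0.517 -0.856]
 [-1.     0.002  0.001]] 31.14652902850099
[2.72417866 3.14544886 3.17000722] [ 0.46425092 -0.54632926 -0.05569786]
```

View pics/w3.png

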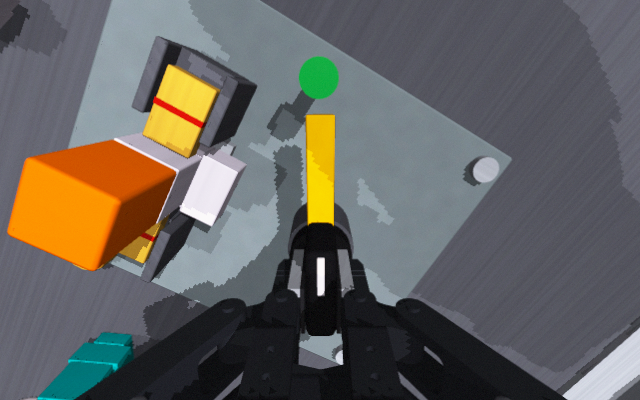

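The arm (column 320) points straight at the green post (319,77). I release it and lift.

Request:
{"method": "drive_tool", "body": {"steps": [0,0,0,0,0,0,4.5,0,0,0,0,0,0,4.5,0,0,0,0,0,0,4.5,0,0,0,-4,0,0,4.5,0,0,0,-8,0,0,4.5,0,0,0,-12,0,0,4.5,0,0,0,-12,0,0,6,0,0,0,-12,0,0,6]}}

```text
clock: 5.3
position: [0.6218, -0.0689, 0.183]
ee_rot: [0.617, 0.347, 0.616, -0.347]
ft_force: [0.5, 0.3, -1.3]
opening: 0.0599
```

```bash
python3 - <<'E'
from h import *
f=grab("wrist","w4"); print(f["pos"])
print(plan([.526,-.071,.185],np.radians(91.8)))
E
```

```text
[ 0.62177738 -0.06886882  0.18301946]
(array([-6.054e+01, -4.000e-02,  2.000e-02]), array([-0.3 , -8.26, -4.75]))
```

View pics/w4.png

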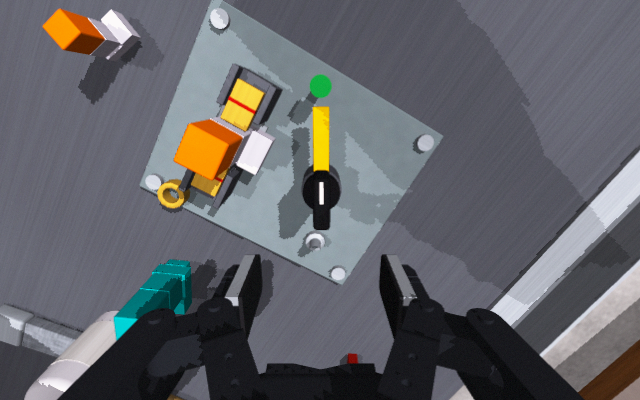

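The dial stayed put, with its arm aimed at the post at (320,86). Now over the block.

Request:
{"method": "drive_tool", "body": {"steps": [-8,0,0,-0.3,-2,-1,6,-16,0,0,-0.3,-4,-2,6,-24,0,0,-0.3,-6,-3,6,-32,0,0,-0.3,-8.26,-4.75,6,-40,0,0,-0.3,-8.26,-4.75,6,-48,0,0,-0.3,-8.26,-4.75,6,-56,0,0,-0.3,-8.26,-4.75,6,-60.5,0,0,-0.3,-8.26,-4.75,6,-60.5,0,0,-0.3,-8.26,-4.75,6]}}

```text
clock: 6.25
position: [0.5256, -0.0708, 0.1843]
ee_rot: [0.706, -0.011, 0.708, 0.011]
ft_force: [-0.1, 0.4, 0.3]
opening: 0.0601
```

```bash
python3 - <<'E'
from h import *
f=grab("wrist","w5"); print(f["pos"])
print(plan([.526,-.071,.073],np.radians(91.8)))
E
```

```text
[ 0.52555828 -0.07075302  0.18429261]
(array([-0.16, -0.12, -0.03]), array([11.15, -0.03,  0.05]))
```

View pics/w5.png

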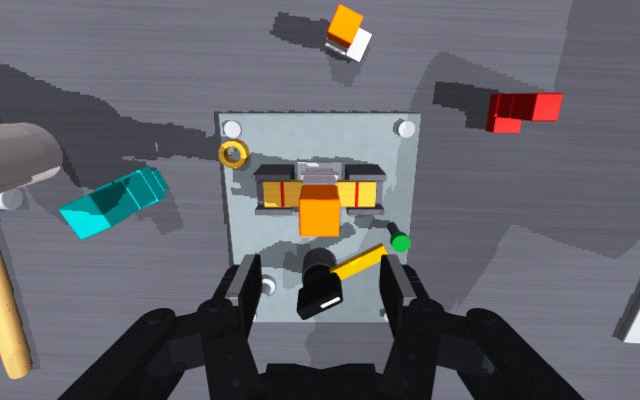

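Request:
{"method": "drive_tool", "body": {"steps": [0,0,0,4,0,0,6,0,0,0,8,0,0,6,0,0,0,11,0,0.05,6,0,0,0,11,0,0.05,6,0,0,0,11,0,0.05,2.5,0,0,0,11,0,0.05,2.5,0,0,0,11,0,0.05,2.5,0,0,0,11,0,0.05,2.5,0,0,0,11,0,0.05,2.5,0,0,0,11,0,0.05,2.5], "force": 70}}

```text
clock: 7.3
position: [0.5277, -0.0712, 0.0773]
ee_rot: [0.708, -0.011, 0.706, 0.01]
ft_force: [-0.0, -0.9, 7.0]
opening: 0.0294
```

```bash
python3 - <<'E'
from h import *
f=grab("wrist","w6"); print(f["pos"],q2R(f["rot"]).round(3))
E
```

```text
[ 0.52771132 -0.07119587  0.07725745] [[ 0.003 -0.03   1.   ]
 [-0.001  1.     0.03 ]
 [-1.    -0.001  0.003]]
```

View pics/w6.png

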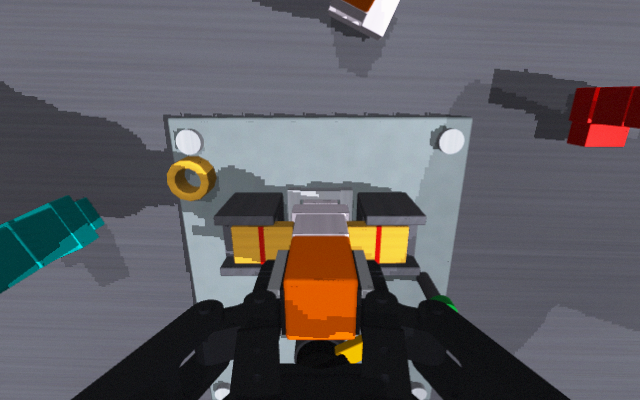

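Gripped, with an opening of 29.4 mm and both red keeper lines at (262,245) and (378,245). Now I lean to +y.

Request:
{"method": "drive_tool", "body": {"steps": [0,0,-2,-0.04,0.23,0,2.5,0,0,-4,-0.07,0.46,0,2.5,0,0,-6,-0.1,0.69,0,2.5,0,0,-8,-0.11,0.92,0,2.5,0,0,-9,-0.11,1.03,0,2.5,0,0,-9,-0.11,1.03,0,2.5]}}

```text
clock: 7.95
position: [0.5275, -0.0613, 0.0783]
ee_rot: [0.706, -0.067, 0.703, -0.046]
ft_force: [1.1, -6.8, 2.4]
opening: 0.0291
```

```bash
python3 - <<'E'
from h import *
f=grab("wrist","w7"); R=q2R(f["rot"]);print(f["pos"],np.degrees(np.arcsin(R[2,1])))
E
```

```text
[ 0.52748879 -0.06130771  0.07828038] -9.205048068716385
```

View pics/w7.png

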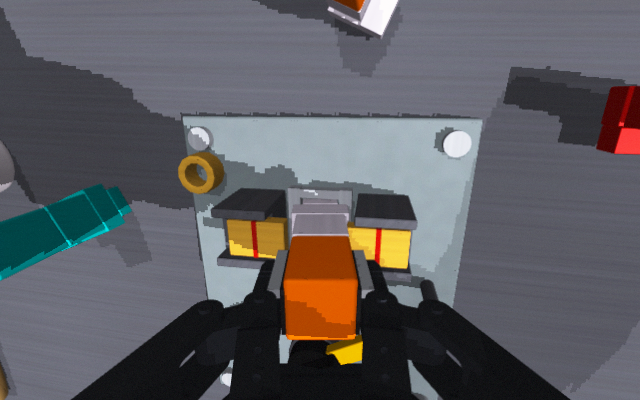

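The +y keeper has visibly moved outward in its guide. Now back through upright and over to -y.

Request:
{"method": "drive_tool", "body": {"steps": [0,0,3,0.12,-0.33,0,2.5,0,0,6,0.22,-0.66,0,2.5,0,0,9,0.27,-1.0,0,2.5,0,0,11,0.25,-1.23,0,2.5,0,0,13,0.26,-1.46,0,2.5,0,0,15,0.27,-1.7,0,2.5,0,0,17,0.3,-1.92,0,2.5,0,0,18,0.32,-2.04,0,2.5,0,0,18,0.32,-2.04,0,2.5]}}

```text
clock: 8.9
position: [0.5278, -0.0808, 0.0781]
ee_rot: [0.705, 0.046, 0.705, 0.067]
ft_force: [0.8, 7.1, 6.3]
opening: 0.0292
```

```bash
python3 - <<'E'
from h import *
f=grab("wrist","w8"); R=q2R(f["rot"]);print(f["pos"],np.degrees(np.arcsin(R[2,1])))
E
```

```text
[ 0.52784587 -0.08078419  0.07814101] 9.16015317087362
```

View pics/w8.png

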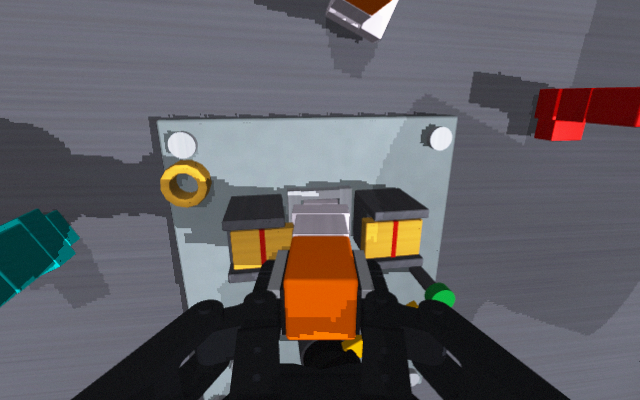

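Request:
{"method": "drive_tool", "body": {"steps": [0,0,-3,0.12,0.33,0,2.5,0,0,-6,0.22,0.66,0,2.5,0,0,-9,0.27,1.0,0,2.5,0,0,-9,0.27,1.0,0,2.5]}}

```text
clock: 9.35
position: [0.5276, -0.0701, 0.0773]
ee_rot: [0.708, -0.012, 0.706, 0.011]
ft_force: [-1.2, 1.4, 10.6]
opening: 0.0293
```

```bash
python3 - <<'E'
from h import *
f=grab("wrist","w9"); R=q2R(f["rot"]);print(f["pos"],np.degrees(np.arcsin(R[2,1])))
crop(f,(200,170,440,350),3,"pics/w9c.png")
E
```

```text
[ 0.52757132 -0.07011246  0.07727805] -0.12226924183145474
```

View pics/w9c.png

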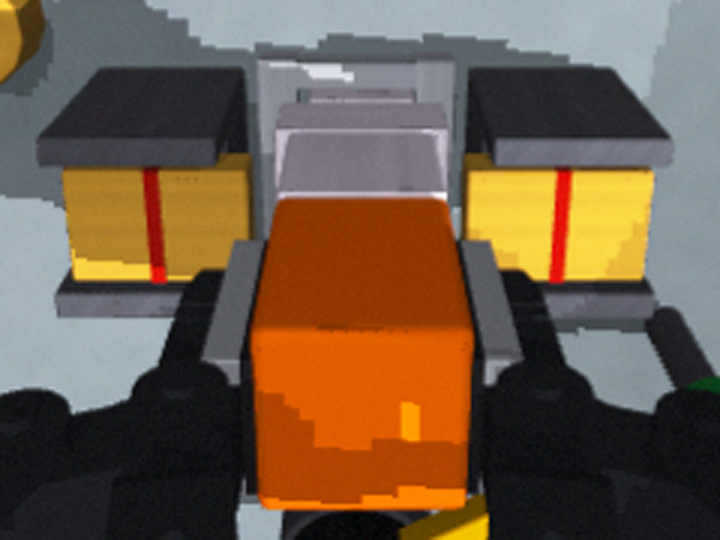

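```bash
python3 - <<'E'
from h import *
f=load("pics/w9.npz")
P=[(200+(u+.5)/3-.5,170+(v+.5)/3-.5) for u,v in [(252,200),(467,200),(66,200),(652,200)]]
w=pix2z(f,P,.056); print(w, w[1,1]-w[0,1]); 
c=np.cos(.0318);s=np.sin(.0318)
d=w[:,:2]-np.array([.526,-.071]); print((-s*d[:,0]+c*d[:,1])*1e3)
E
```

```text
[[ 0.52112038 -0.09097798  0.056     ]
 [ 0.51972525 -0.04970305  0.056     ]
 [ 0.52234247 -0.1267714   0.056     ]
 [ 0.51853757 -0.01420777  0.056     ]] 0.0412749259654144
[-19.81273441  21.48568177 -55.62691732  57.0007781 ]
```

The gap between the keepers measures 41.3 mm against 31 mm at the start, so each is back about 5 mm. Lifting straight up.

Request:
{"method": "drive_tool", "body": {"steps": [0,0,0,-0.5,0,0,2.5,0,0,0,-1,0,0,2.5,0,0,0,-1.5,0,0,2.5,0,0,0,-2,0,0,2.5,0,0,0,-2.5,0,0,2.5,0,0,0,-3,0,0,2.5,0,0,0,-3,0,0,2.5]}}

```text
clock: 10.1
position: [0.5271, -0.0711, 0.1063]
ee_rot: [0.707, -0.011, 0.707, 0.011]
ft_force: [-0.7, -0.0, -3.0]
opening: 0.0295
```

```bash
python3 - <<'E'
from h import *
f=grab("wrist","w10");grab("scene","s10");  R=q2R(f["rot"]);print(f["pos"],R.round(3))
E
```

```text
[ 0.52711425 -0.07109921  0.10629537] [[ 0.001 -0.03   1.   ]
 [-0.     1.     0.03 ]
 [-1.    -0.     0.001]]
```

View pics/w10.png

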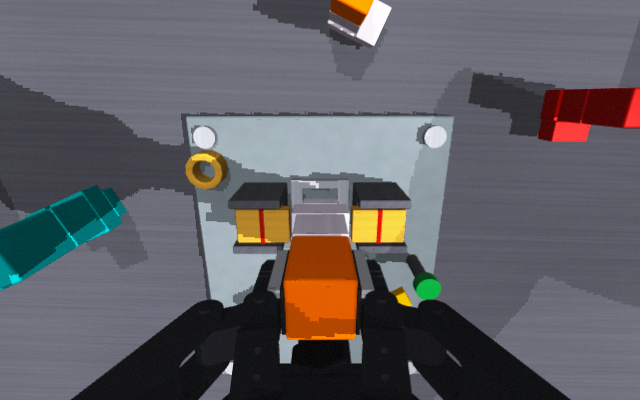

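Request:
{"method": "drive_tool", "body": {"steps": [0,0,0,-0.6,0,0,2.5,0,0,0,-1.2,0,0,2.5,0,0,0,-1.8,0,0,2.5,0,0,0,-2.4,0,0,2.5,0,0,0,-3,0,0,2.5,0,0,0,-3.6,0,0,2.5,0,0,0,-4,0,0,2.5,0,0,0,-4,0,0,2.5,0,0,0,-4,0,0,2.5,0,0,0,-4,0,0,2.5]}}

```text
clock: 11.2
position: [0.5266, -0.0709, 0.1454]
ee_rot: [0.707, -0.011, 0.707, 0.011]
ft_force: [0.8, -0.1, -4.1]
opening: 0.0293
```

```bash
python3 - <<'E'
from h import *
f=grab("wrist","w11");g=grab("scene","s11"); s=grab("side","d11")
crop(g,(255,140,415,290),5,"pics/s11c.png");crop(s,(270,150,400,260),5,"pics/d11c.png")
from cell import arm; o=arm.observe(); print(o["position"],o["ft_force"],o["opening"],np.abs(o["qvel"]).max())
E
```

```text
[ 0.52669335 -0.07095302  0.14541106] [-0.55128653  0.31562985 -3.12659592] 0.029303563870386726 0.0012543244348429013
```

View pics/w11.png

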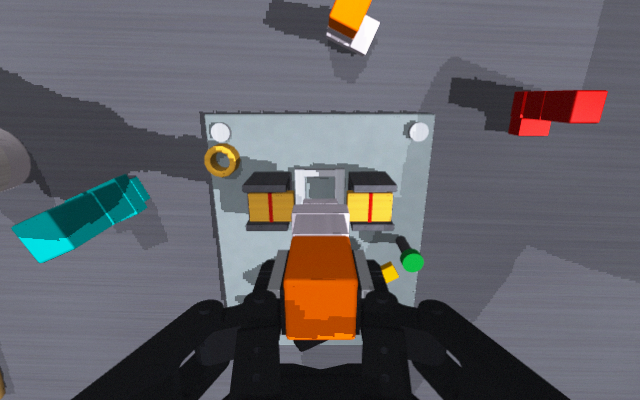

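View pics/s11c.png

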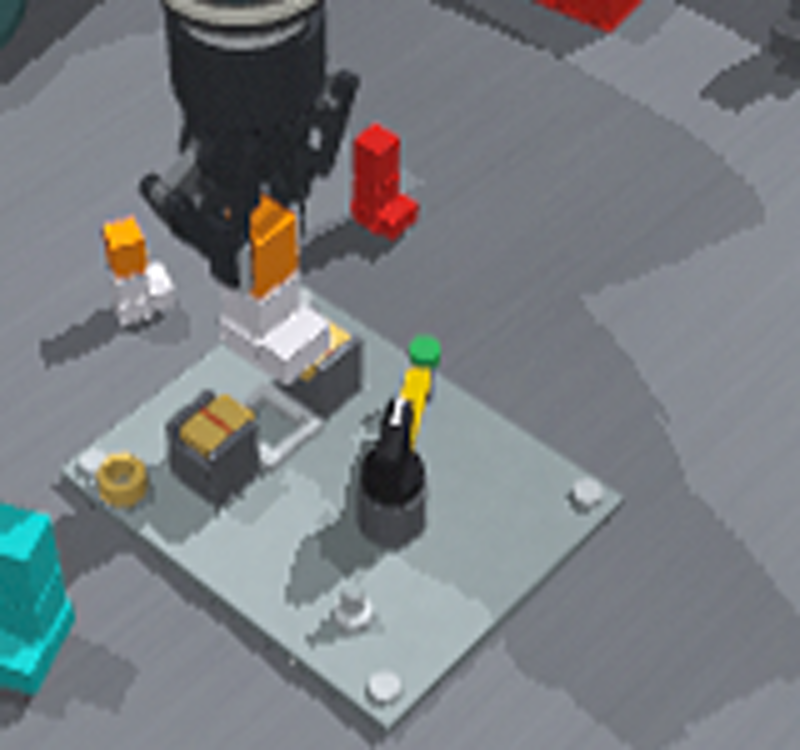

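View pics/d11c.png

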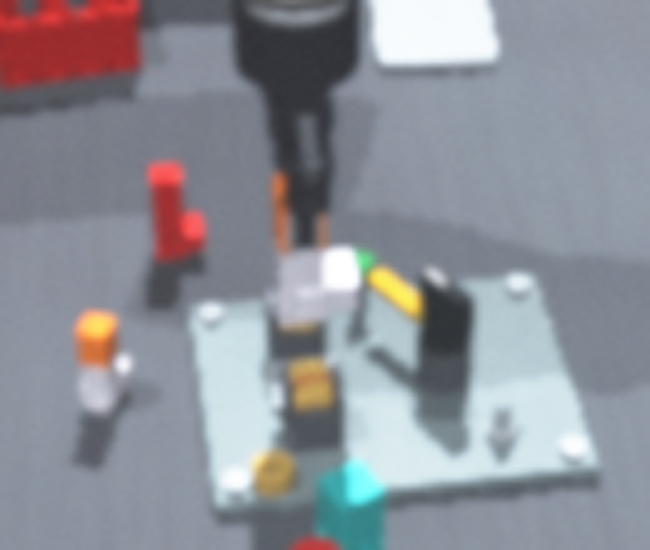

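The block is held upright above the empty slot, with its place in the wrist image unchanged, so there was no slip. The dial arm still points at the green post and the bystanders are where they were. I'm handing it in.

```bash
python3 -c "
from cell import arm
print(arm.sign_off())"
```

```text
the job is handed in; nothing more can be done
None
```

The job is handed in at about 11.4 s of the 59 s allowed. Hand-in reports no verdict, so what follows rests on my own last checks.

- **Dial:** I turned it 66.5° clockwise from about -0.11 rad, which puts it at about 1.05 rad. In the last pictures the yellow arm still points at the green post.
- **Keepers:** I rocked the block about 9° to +y and then to -y. The gap between the keepers measured 41.3 mm afterwards, against about 31 mm by the given dimensions, so each went back about 5 mm.
- **Lift:** I raised the block 68 mm straight up, which puts its foot about 24 mm above the keeper tops. It is upright, within about 1 mm of the nest's centre line and at rest. It did not slip in the fingers. The wrist force of about 3 to 4 N matches the block's weight alone.
- **Bystanders:** those in view of the last pictures look unmoved; I did not measure their positions.

No check failed. During the grip the tool stood about 3 mm higher than commanded, so I measured the lift from the tool height read at the seated block. The side and scene pictures showed no conflict with this.

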